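# Bowl under the snack dispenser, gate held at the click

## Robot

A 7-joint arm with a two-finger parallel gripper is mounted at the origin on the work surface. World frame = base frame: x ahead of the robot, y to its left, z up, the work surface at z = 0. Lengths are in m, angles in rad, forces in N, time in s.
With the tool pointing down it reaches from about 0.4 to 0.85 m from the base axis. Payload 10.4 kg.
Tool frame: the origin (TCP) lies on the centre line of the jaws, within the pads' length; the fingertips stand 22 mm ahead of it and the grasp point (between the pads) lies 3 mm ahead of it; x points along the fingers, y is the direction in which the jaws open and shut, and the axes are right-handed (so a half turn about x gives the same grasp; the last joint's range is limited). The gripper opens to 87 mm and grips with 3 to 60 N. Pads are 19 mm wide; open, the fingers measure 117 mm over their backs; the gripper's body (75 mm by 190 mm) begins 51 mm behind the grasp point.
Start: joints at [1.095, 0.332, -0.065, 1.46, 0.022, 1.35, -0.088], TCP at [0.273, -0.562, 0.245] pointing down, gripper open.
Joint ranges: [-2.6, 2.6], [-0.5, 2.12], [-1.47, 1.34], [0.16, 2.42], [-1.27, 4.41], [0.06, 2.06], [-2.6, 2.6]. Speed limits (rad/s): [2.22, 2.22, 2.79, 2.79, 3.14, 3.14, 3.14].

## Interface

Orientations are given as a unit quaternion [x, y, z, w].
In Python, from bench import * gives the robot as it stands.
- The arm moves only by the tool arm_command, never from a script. Its argument "targets" is one flat list of numbers, 7 for each row, row after row: the turn, a rotation vector about the tool's x, y, z in units of 45 degrees (1.0 is 45 degrees), then the shift along the tool's x, y, z in units of 25 mm (1.0 is 25 mm), then the opening, from 0 (shut) to 1 (fully open). In form: [wx, wy, wz, tx, ty, tz, fingers, wx, wy, wz, tx, ty, tz, fingers, ...]. A call has 1 to 12 rows; each row shifts and turns the pose as measured when the row begins, along the tool's axes as they then stand; what a row does not reach is not made up. A row lasts 1/12 s, in which the tool goes at most 41.7 mm and 7.16 degrees, less where a joint would pass 70% of its speed; a pose out of reach is approached as far as the arm can. A call with a number of a shift or a turn outside -1 to 1 is refused whole. A call with a gripper value outside its range is refused whole. The fingers move at their own pace and stop on an object; "newtons" is the grip in N (left out, the last holds). Time passes only in rows, so rows that do not move let the fingers close. It gives the time, the measured TCP pose, the force and the opening at its end, in the units of the state.
- read_state(): the state, without advancing time (a new reading comes with each control period).
- camera(name): name is "scene" or "side" or "wrist"; returns the picture (480x640x3 uint8, red, green, blue); there is no depth.
- calibration(name): a dict with "camera_matrix" (3x3 intrinsics, pixels), "D" ([k1, k2, p1, p2, k3] as OpenCV has them; the pictures are not rectified), "R" (3x3) and "t" (3): a world point X has camera coordinates R X + t; the wrist camera has in their place "tool_from_camera" (4x4, takes a point from camera to tool coordinates, whose origin is the TCP and whose axes are the tool frame's). Camera axes: x right, y down, z forward; pixel columns grow to the right and rows downward; lengths in m; the calibration is good to about 2 mm. A picture is of the moment at which its call begins: read the wrist's pose just before it. calibration takes no time and is no camera call.
- close_job(): hands the job in, once; it reports no verdict.
The state is a dict: "time": time; "joint_positions": joint angles; "joint_vel": joint speeds; "joint_torque": joint torques, N m; "ee_pos": TCP position; "eef_rot": TCP orientation; "ft_force": force on the tool from outside, world axes, zero at the start; "torque": the same for the moment, N m; "width": finger opening in m.
Only numpy, scipy, OpenCV 4.12 (cv2) and the standard library are available. Lean on these libraries where they do the work, as an engineer would, in place of code of your own. Each camera call takes 0.05 s, during which the arm holds its last target.

## Task

Slide the steel snack bowl along the bar counter, without lifting it, until it stands centred under the dispenser's chute. Then take the upright tab of the gate on top of the dispenser, slide it open along its rail until you feel the ball click into its notch, and stop there, not running on to the end stop. Finish while still holding the tab at the notch, since a spring shuts the gate when it is let go; leave the shaker, the cup and the plates alone.

Things in the scene. Friction and masses are not known exactly. Their poses are not given: they have to be found in the camera images.
- bowl: Loose open round steel bowl, 110 mm across the rim, 45 mm high, 4 mm wall, narrower at the foot, about 250 g. Origin at the centre of its underside, z up; starts on the counter 120 to 220 mm out in front of the outlet point.
- dispenser: Fixed snack dispenser: metal housing 180 mm (its x, -80 to +100 mm) by 200 mm (y) by 150 mm high; origin on the counter, z up. The chute, 59 mm wide, sticks out of the front face (x = -80 mm) to x = -147 mm; its lowest edge is 85 mm, its top 128 mm above the counter. The gate's rail crosses the top along y at x = -45 mm.
- hopper (a point): Centre of the lid of the closed grey hopper on the rear of the dispenser's top (x from +17 to +103 mm, y +-88 mm), 222 mm above the counter; a knob on it reaches 234 mm. Axes as the dispenser's. In front of the rail, at x = -68 mm, a flat steel strip 10 mm wide and 8 mm high lies on the top, with one 14 mm notch across it.
- outlet (a point): Point on the counter plumb below the chute's mouth, at x = -140 mm, y = 0 of the dispenser (60 mm in front of its front face): where the bowl's centre belongs. Axes as the dispenser's.
- gate_grip (a point): Middle of the gate's upright black tab, 203 mm above the counter, 18 mm below the tab's top; moves with the gate. The tab is 14 mm thick along the rail, 30 mm across it, and rises 46 mm out of the carriage (34 mm along the rail, top 175 mm above the counter). Axes as the dispenser's: y is the way the gate opens.
- gate (a joint): Gate travel, m: 0 shut (start), grows along the dispenser's +y, 0.085 at the end stop. A spring shuts it, 6 N (shut) to 8 N (end). The notch lies between 0.043 and 0.067, elsewhere each time: over the last 3 to 5 mm before it the push needed sinks by 2 to 4 N as the ball falls in, is normal again while in (1.5 mm free either side of its middle), then rises by 4 to 6 N till the ball climbs out.
- ball (a joint): How far the spring-loaded detent ball under the carriage has dropped into the notch, m: 0 while it rides on the strip, 0.0036 when fully in the notch. It is in by more than 0.002 within about 2.5 mm either side of the notch's middle.
- shaker: Bystander: steel shaker, 84 mm across, 195 mm tall; origin at the centre of its underside.
- cup: Bystander: white cup, 72 mm across, 60 mm tall; origin at the centre of its underside.
- plates: Bystander: stack of three white plates, 140 mm across, 31 mm high; origin at the centre of its underside.

How it is judged:
On the way, in this order (a step that is already met when the one before it is completed fails the run):
1. the bowl stands at rest under the chute, gate still shut (horizontal distance between bowl and outlet below 0.025 m and height (world z) of bowl below 0.006 m and angle between bowl's own z axis and vertical below 0.1 rad and linear speed of bowl below 0.02 m/s and value of joint gate below 0.01 m), for 0.2 s.
2. the gate is held with the ball in the notch, the bowl still under the chute (horizontal distance between bowl and outlet below 0.025 m and height (world z) of bowl below 0.006 m and angle between bowl's own z axis and vertical below 0.1 rad and linear speed of bowl below 0.02 m/s and value of joint ball above 0.002 m and value of joint gate above 0.03 m and contact force between the fingers and gate above 0.5 N), for 0.3 s.
At the end, for the whole second after the job is handed in: The bowl stands upright and still on the counter with its centre within 25 mm of the outlet point, and the fingers are still on the tab (over 0.5 N), holding the gate still with the ball more than 2 mm down in the notch (all of step 2 and velocity of joint gate between -0.01 and 0.01 m/s); the arm keeps its last pose, push and grip.
It fails at once if the bowl is lifted off the counter (over 12 mm) or tipped (over 0.35 rad) (height (world z) of bowl above 0.012 m or angle between bowl's own z axis and vertical above 0.35 rad).
It fails at once if the shaker, cup or plates are moved by more than 25 mm (distance of any of shaker, cup, plates from where it was at the start of the episode above 0.025 m).
It also fails if it takes over 67 s, if anything falls off the work surface, if the arm or the gripper's body presses on something with over 40 N, if the wrist force passes 120 N, or if a joint passes its speed limit or range.

## Working session

There is one attempt and no reset: what is moved stays moved. The work goes in short steps, Python scripts to look and compute and a tool call to move; the robot and the scene stay as the last step left them, time stands still between calls to the robot, and variables do not carry over. Pictures are saved under pics/ and viewed, and the job is handed in when it is done.

Besides the shell and the picture viewer there is one more tool, called after ">>>" as name(argument=value, ...) on one line, values as JSON. arm_command: Moves the arm, as the interface text tells. Shifts and turns lie within -1 to 1; 1 stands for 25 mm of shift or 45 degrees of turn. Its arguments: {"type":"object","properties":{"targets":{"type":"array","items":{"type":"number","minimum":-1,"maximum":1}},"newtons":{"type":"number"}},"required":["targets"]}

```bash
mkdir -p pics; ls; python3 - <<'E'
from bench import *
import cv2
s=read_state(); print(s)
for n in ["scene","side","wrist"]:
    c=calibration(n); print(n,{k:(v.tolist() if hasattr(v,'tolist') else v) for k,v in c.items()})
    cv2.imwrite(f"pics/{n}0.png",camera(n)[:,:,::-1])
E
```

```text
pics
{'time': 0.0, 'joint_positions': array([ 1.09541071,  0.33288329, -0.06472575,  1.460949  ,  0.02159229,
        1.34990106, -0.08849435]), 'joint_vel': array([ 0.00130839, -0.00081878, -0.00130766, -0.00013414,  0.00097552,
       -0.00075594,  0.00102606]), 'joint_torque': array([ 5.64510483e-04, -6.23254681e+01,  2.53115228e-02, -3.89888334e+01,
       -6.12652232e-02,  3.98827856e-02,  1.15719486e-04]), 'ee_pos': array([ 0.27327346, -0.56168901,  0.24374319]), 'eef_rot': array([-0.68892668, -0.15923049,  0.68919136, -0.15824332]), 'ft_force': array([ 1.0085367 , -0.3130987 ,  0.06410929]), 'torque': array([-0.01608388,  0.04277027,  0.00295059]), 'width': 0.08686792090131207}
scene {'camera_matrix': [[453.77103296024035, 0.0, 318.1837076920406], [0.0, 453.77103296024035, 240.18902785320836], [0.0, 0.0, 1.0]], 'D': [-0.006151622966003374, 0.0, 0.0, 0.0, 0.0], 'R': [[0.7244746233424643, 0.6892981075842312, 0.0021538369465523826], [0.4565984658997936, -0.47755425806259405, -0.7506395749920466], [-0.5163858645148507, 0.5448027620039044, -0.6607083997060788]], 't': [-0.5337633776
[... 301 characters left out ...]
], [-0.17972517161117488, -0.7626073321215593, -0.6213927258053247], [0.14846702892213678, 0.6034146541569673, -0.7834847136170945]], 't': [-0.5385188735683881, 0.3055335350346454, 1.0795640867816667]}
wrist {'camera_matrix': [[339.80417625117616, 0.0, 321.6335763943054], [0.0, 339.80417625117616, 238.0496838583337], [0.0, 0.0, 1.0]], 'D': [0.0005817618124237328, 0.0, 0.0, 0.0, 0.0], 'tool_from_camera': [[-4.332606601198613e-05, -0.29953489956088974, 0.9540853431784271, -0.14016078359781342], [0.999999797629948, 0.0005925944492139728, 0.00023145599882505794, -9.647918598765237e-05], [-0.0006347148278047195, 0.9540851601282059, 0.2995348132692108, -0.08285805217852361], [0.0, 0.0, 0.0, 1.0]]}
```

View pics/scene0.png

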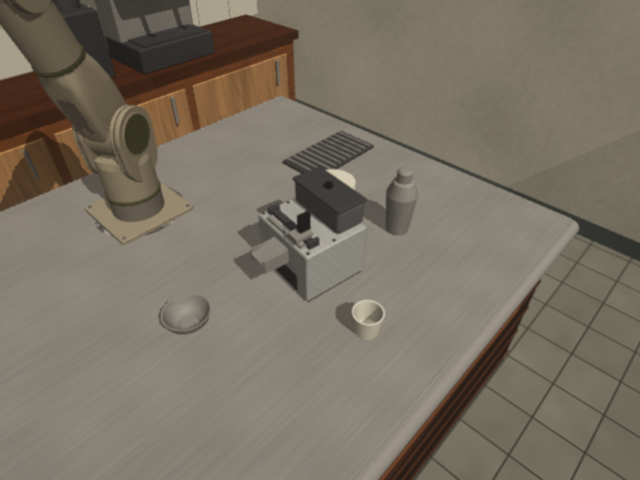

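View pics/side0.png

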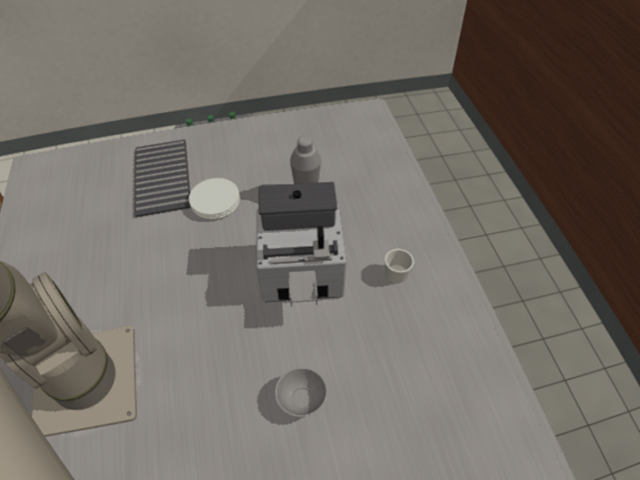

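View pics/wrist0.png

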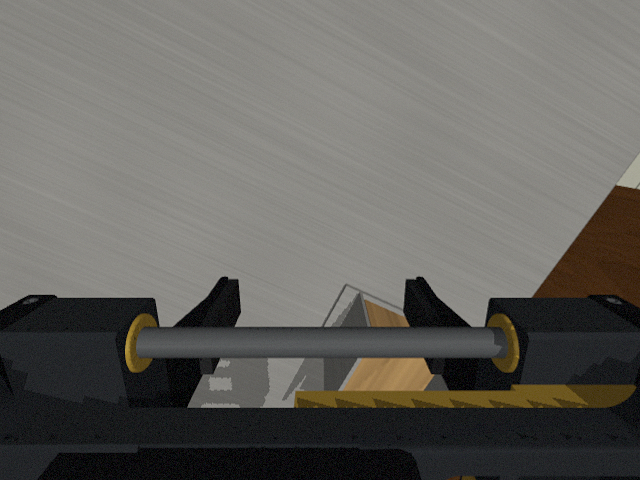

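```bash
python3 - <<'E'
import cv2
a=cv2.imread("pics/side0.png")[150:310,230:430]; cv2.imwrite("pics/side0z.png",cv2.resize(a,(800,600),interpolation=cv2.INTER_CUBIC)[:])
a=cv2.imread("pics/scene0.png")[160:310,230:430]; cv2.imwrite("pics/scene0z.png",cv2.resize(a,(800,600),interpolation=cv2.INTER_CUBIC))
E
cat > h.py <<'E'
import numpy as np, cv2
from bench import *
def ray(n,uv):
    c=calibration(n);K=np.array(c["camera_matrix"]);R=np.array(c["R"]);t=np.array(c["t"])
    p=cv2.undistortPoints(np.array([[uv]],float),K,np.array(c["D"]))[0,0]
    return -R.T@t, R.T@np.array([p[0],p[1],1])
def onz(n,uv,z):
    o,d=ray(n,uv); return o+d*(z-o[2])/d[2]
def two(uva,uvb,na="scene",nb="side"):
    o1,d1=ray(na,uva);o2,d2=ray(nb,uvb)
    s=np.linalg.lstsq(np.c_[d1,-d2],o2-o1,rcond=None)[0]
    a=o1+s[0]*d1;b=o2+s[1]*d2; return (a+b)/2,np.linalg.norm(a-b)
def proj(n,X):
    c=calibration(n);R=np.array(c["R"]);t=np.array(c["t"])
    return cv2.projectPoints(np.array([X],float),cv2.Rodrigues(R)[0],t,np.array(c["camera_matrix"]),np.array(c["D"]))[0][0,0]
E
```

```text
(no output)
```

View pics/side0z.png

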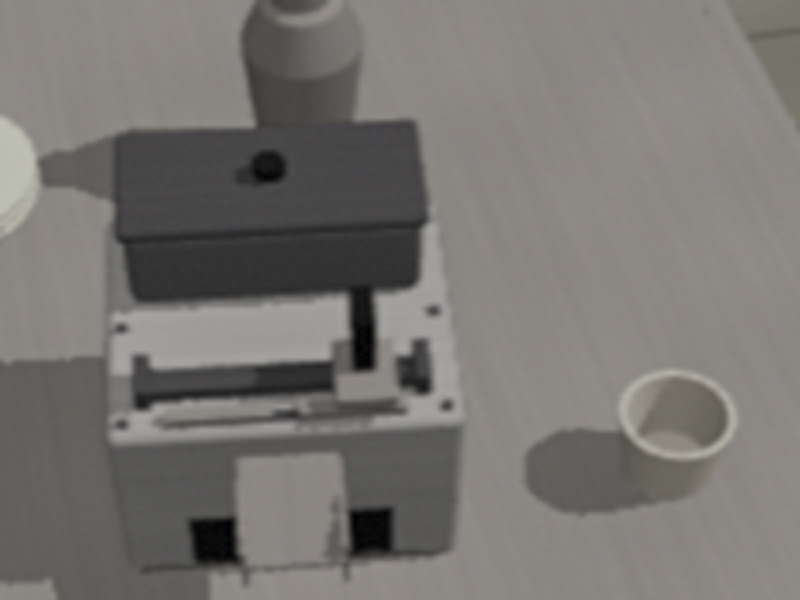

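View pics/scene0z.png

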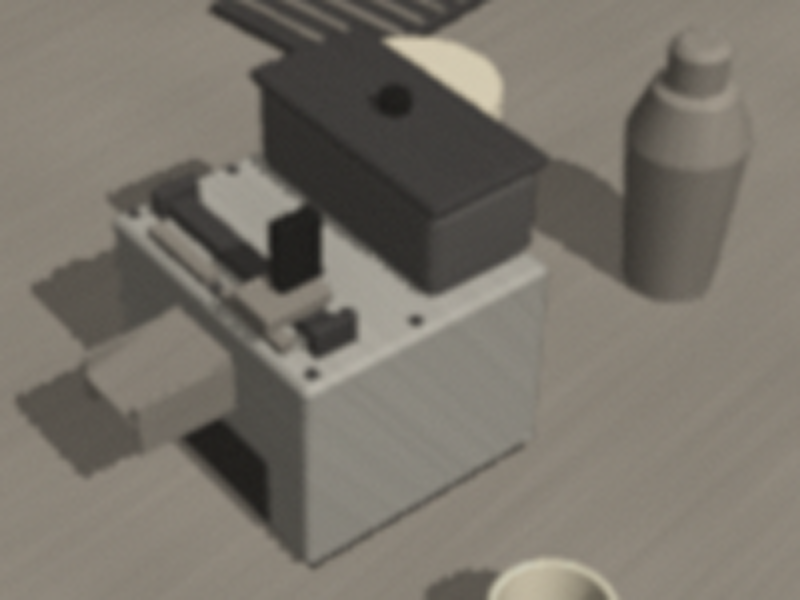

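```bash
python3 - <<'E'
from h import *
S=lambda x,y:(230+x/4,150+y/3.75)
C=lambda x,y:(230+x/4,160+y/4)
for nm,n,uv,z in [("FL","side",S(111,438),.15),("FR","side",S(463,425),.15),("FR","scene",C(305,392),.15),("RR","scene",C(546,269),.15),("FL","scene",C(115,217),.15),
 ("FRbot","side",S(450,548),0),("FLbot","side",S(132,570),0),("FRbot","scene",C(312,565),0),("RRbot","scene",C(525,443),0),
 ("knob","side",S(268,160),.234),("knob","scene",C(393,97),.234),
 ("tabtopmid","side",S(361,289),.221),("tabtopmid","scene",C(296,214),.221),
 ("notch","side",S(288,410),.158),("stripL","side",S(160,415),.158),("stripR","side",S(407,404),.158)]:
    print(nm,n,onz(n,uv,z).round(4))
print(two(C(393,100),S(268,165)))
# bowl: fit ellipse
for n,box in [("scene",(150,285,220,345)),("side",(265,360,340,425))]:
    im=cv2.imread(f"pics/{n}0.png"); x0,y0,x1,y1=box
    c=cv2.resize(im[y0:y1,x0:x1],None,fx=8,fy=8,interpolation=cv2.INTER_CUBIC)
    cv2.imwrite(f"pics/bowl_{n}.png",c)
E
```

```text
FL side [0.4305 0.1126 0.15  ]
FR side [0.6207 0.0775 0.15  ]
FR scene [0.6247 0.08   0.15  ]
RR scene [0.6531 0.2504 0.15  ]
FL scene [0.435  0.1094 0.15  ]
FRbot side [0.6213 0.0878 0.    ]
FLbot side [0.4286 0.1158 0.    ]
FRbot scene [ 0.6204  0.0871 -0.    ]
RRbot scene [0.647  0.2539 0.    ]
knob side [0.5462 0.2332 0.234 ]
knob scene [0.5521 0.2268 0.234 ]
tabtopmid side [0.5763 0.1335 0.221 ]
tabtopmid scene [0.5767 0.1232 0.221 ]
notch side [0.5282 0.1044 0.158 ]
stripL side [0.4591 0.1169 0.158 ]
stripR side [0.5928 0.0937 0.158 ]
(array([0.54624596, 0.23434682, 0.22673982]), np.float64(0.0025424312975038748))
```

View pics/bowl_scene.png

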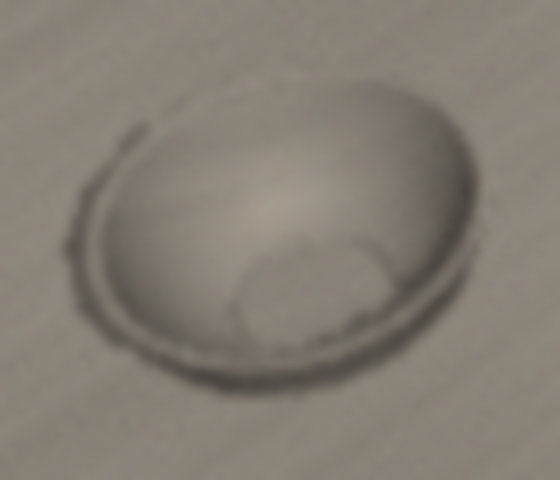

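View pics/bowl_side.png

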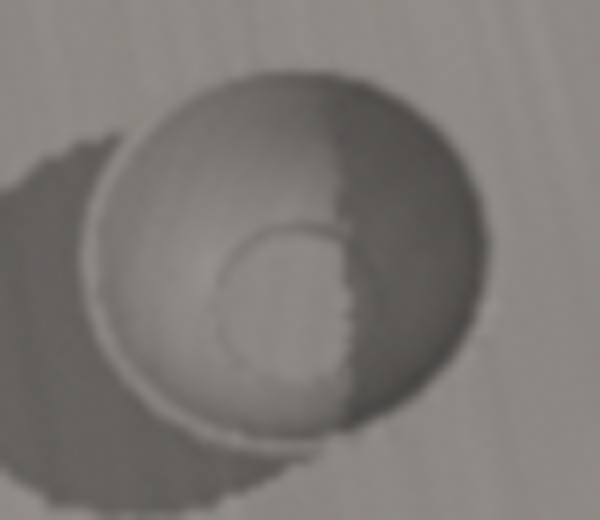

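```bash
python3 - <<'E'
from h import *
from scipy.optimize import least_squares
B=lambda n,x,y:((150 if n=="scene" else 265)+x/8-.4375,(285 if n=="scene" else 360)+y/8-.4375)
pts={"scene":[(87,235),(150,120),(290,75),(410,95),(477,190),(470,250),(390,325),(250,368),(140,325)],"side":[(80,250),(120,140),(200,90),(300,70),(400,105),(488,240),(450,360),(300,452),(160,400),(100,330)]}
for n,p in pts.items():
    X=np.array([onz(n,B(n,*q),.045)[:2] for q in p])
    r=least_squares(lambda v:np.hypot(*(X-v[:2]).T)-v[2],[*X.mean(0),.055]); print(n,r.x.round(4),r.fun.round(4))
    print("footinner", [onz(n,B(n,*q),.004)[:2].round(4) for q in ([(315,295)] if n=="scene" else [(297,305)])])
for n,uv in [("side",(215,198)),("side",(399,272)),("side",(305,180)),("scene",(400,225)),("scene",(368,330))]: print(n,onz(n,uv,.0).round(3))
E
```

```text
scene [ 0.4723 -0.1479  0.0527] [ 0.0004  0.0037 -0.0013 -0.0024 -0.0005  0.0024  0.0007  0.0004 -0.0034]
footinner [array([ 0.4695, -0.1452])]
side [ 0.4674 -0.1456  0.0521] [ 0.001   0.002  -0.0007 -0.0005 -0.001   0.001  -0.0002  0.0013 -0.002
 -0.0008]
footinner [array([ 0.4698, -0.1443])]
side [0.349 0.493 0.   ]
side [0.78  0.125 0.   ]
side [0.617 0.505 0.   ]
scene [0.61  0.473 0.   ]
scene [0.777 0.12  0.   ]
```

```bash
cat >> h.py <<'E'
from scipy.spatial.transform import Rotation as Ro
def plan(pos,zdir_xy,q=None):
    """shift/turn in tool units to target with tool x down and tool z along zdir"""
    s=read_state();R0=Ro.from_quat(s["eef_rot"]).as_matrix()
    z=np.array([*zdir_xy,0.]);z/=np.linalg.norm(z);x=np.array([0,0,-1.]);y=np.cross(z,x)
    R1=np.c_[x,y,z]
    print("tool axes now\n",R0.round(3),"pos",s["ee_pos"].round(4),"t",s["time"],"w",s["width"],"F",s["ft_force"].round(2))
    print("joints",s["joint_positions"].round(2))
    print("turn units",(Ro.from_matrix(R0.T@R1).as_rotvec()/(np.pi/4)).round(3))
    d=np.array(pos)-s["ee_pos"]
    print("shift tool now",(R0.T@d/.025).round(2)," shift in target frame",(R1.T@d/.025).round(2))
E
python3 - <<'E'
from h import *
plan([.4553,-.215,.25],[.244,.97])
E
```

```text
tool axes now
 [[-0.     0.437 -0.899]
 [ 0.001 -0.899 -0.437]
 [-1.    -0.001  0.   ]] pos [ 0.2733 -0.5618  0.2439] t 0.15 w 0.08710070714350171 F [0.98 0.27 0.07]
joints [ 1.1   0.33 -0.06  1.46  0.02  1.35 -0.09]
turn units [2.89e+00 2.00e-03 1.00e-03]
shift tool now [ -0.23  -9.29 -12.61]  shift in target frame [-0.24 -3.68 15.23]
```

```bash
python3 - <<'E'
from h import *
plan([.4517,-.2188,.2],[-.244,-.97])
E
```

```text
tool axes now
 [[-0.     0.437 -0.899]
 [ 0.001 -0.899 -0.437]
 [-1.    -0.001  0.   ]] pos [ 0.2733 -0.5618  0.2439] t 0.15 w 0.08710070714350171 F [0.98 0.27 0.07]
joints [ 1.1   0.33 -0.06  1.46  0.02  1.35 -0.09]
turn units [-1.11e+00 -1.00e-03  1.00e-03]
shift tool now [  1.77  -9.21 -12.42]  shift in target frame [  1.76   3.57 -15.05]
```

>>> arm_command(targets=[0,0,0,0.15,-0.77,-1,0.55,0,0,0,0.15,-0.77,-1,0.55,0,0,0,0.15,-0.77,-1,0.55,0,0,0,0.15,-0.77,-1,0.55,0,0,0,0.15,-0.77,-1,0.55,0,0,0,0.15,-0.77,-1,0.55,0,0,0,0.15,-0.77,-1,0.55,0,0,0,0.15,-0.77,-1,0.55,0,0,0,0.15,-0.77,-1,0.55,0,0,0,0.15,-0.77,-1,0.55])

```text
time: 0.98
ee_pos: [0.4134, -0.2738, 0.2016]
eef_rot: [-0.688, -0.154, 0.692, -0.154]
ft_force: [0.6, -0.5, -0.3]
width: 0.048
```

>>> arm_command(targets=[-0.15,0,0,0,0,0,0.55,-0.15,0,0,0,0,0,0.55,-0.15,0,0,0,0,0,0.55,-0.15,0,0,0,0,0,0.55,-0.15,0,0,0,0,0,0.55,-0.15,0,0,0,0,0,0.55,-0.15,0,0,0,0,0,0.55])

```text
time: 1.57
ee_pos: [0.417, -0.263, 0.1997]
eef_rot: [-0.56, -0.432, 0.563, -0.427]
ft_force: [-0.0, 0.9, 0.3]
width: 0.0477
```

```bash
python3 - <<'E'
from h import *
plan([.4517,-.2188,.2],[-.244,-.97])
E
```

```text
tool axes now
 [[-0.008  0.965 -0.261]
 [ 0.003 -0.261 -0.965]
 [-1.    -0.008 -0.001]] pos [ 0.417  -0.263   0.1997] t 1.5667 w 0.04766158807164026 F [-0.04  0.92  0.3 ]
joints [ 0.8   0.1  -0.34  1.84  0.04  1.22  0.18]
turn units [-0.023 -0.002  0.011]
shift tool now [-0.02  0.88 -2.07]  shift in target frame [-0.01  0.92 -2.05]
```

>>> arm_command(targets=[-0.02,0,0.01,0.9,0.15,-0.1,0.55,0,0,0,0.9,0.15,-0.1,0.55,0,0,0,0.9,0.15,-0.1,0.55,0,0,0,0.9,0.15,-0.1,0.55,0,0,0,0.9,0.15,-0.1,0.55,0,0,0,0.9,0.15,-0.1,0.55,0,0,0,0.6,0,0,0.55])

```text
time: 2.15
ee_pos: [0.4453, -0.255, 0.0474]
eef_rot: [0.557, 0.434, -0.555, 0.439]
ft_force: [0.0, 0.8, -1.1]
width: 0.0475
```

```bash
python3 - <<'E'
from h import *
plan([.4517,-.2188,.042],[-.244,-.97])
for n in ["scene","side"]: cv2.imwrite(f"pics/{n}1.png",camera(n)[:,:,::-1])
E
```

```text
tool axes now
 [[ 0.007  0.972 -0.237]
 [-0.003 -0.237 -0.972]
 [-1.     0.008  0.002]] pos [ 0.4453 -0.255   0.0474] t 2.15 w 0.04747640670107349 F [ 0.04  0.81 -1.07]
joints [ 0.74  0.32 -0.35  1.95  0.14  0.89  0.08]
turn units [ 0.009  0.002 -0.01 ]
shift tool now [ 0.21 -0.1  -1.47]  shift in target frame [ 0.21 -0.1  -1.47]
```

View pics/side1.png

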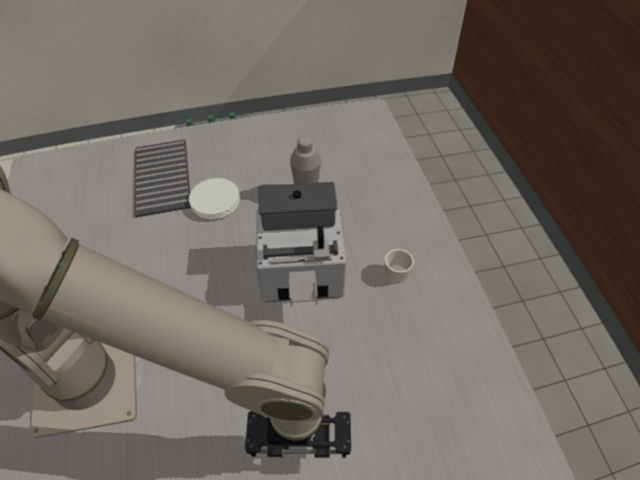

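View pics/scene1.png

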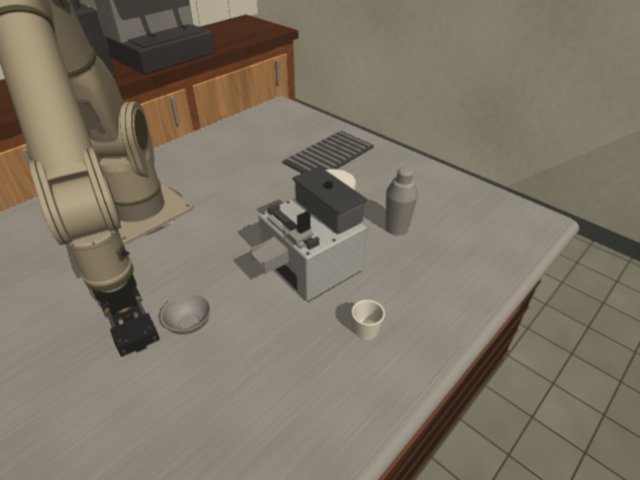

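>>> arm_command(targets=[0.01,0,-0.01,0.2,-0.1,-0.4,0.55,0,0,0,0,0,-0.4,0.55,0,0,0,0,0,-0.4,0.55,0,0,0,0,0,-0.4,0.55,0,0,0,0,0,-0.3,0.55,0,0,0,0,0,-0.25,0.55,0,0,0,0,0,-0.25,0.55,0,0,0,0,0,-0.25,0.55], newtons=20)

```text
time: 2.92
ee_pos: [0.4605, -0.1878, 0.0472]
eef_rot: [-0.558, -0.433, 0.559, -0.435]
ft_force: [-0.5, -0.5, 0.6]
width: 0.0478
```

```bash
python3 - <<'E'
from h import *
plan([.5037,-.0119,.042],[-.244,-.97])
E
```

```text
tool axes now
 [[ 0.001  0.969 -0.246]
 [-0.004 -0.246 -0.969]
 [-1.     0.002  0.004]] pos [ 0.4605 -0.1878  0.0472] t 2.9167 w 0.04782431078834494 F [-0.46 -0.55  0.58]
joints [ 0.64  0.29 -0.39  1.98  0.15  0.89 -0.07]
turn units [-0.003  0.005 -0.003]
shift tool now [ 0.18 -0.06 -7.25]  shift in target frame [ 0.21 -0.04 -7.25]
```

>>> arm_command(targets=[0,0,0,0.1,0,-0.3,0.55,0,0,0,0,0,-0.3,0.55,0,0,0,0,0,-0.3,0.55,0,0,0,0,0,-0.3,0.55,0,0,0,0,0,-0.3,0.55,0,0,0,0,0,-0.3,0.55,0,0,0,0,0,-0.3,0.55,0,0,0,0,0,-0.3,0.55,0,0,0,0,0,-0.3,0.55,0,0,0,0,0,-0.3,0.55,0,0,0,0,0,-0.3,0.55])

```text
time: 3.83
ee_pos: [0.4834, -0.1013, 0.045]
eef_rot: [-0.558, -0.431, 0.559, -0.436]
ft_force: [-0.6, -2.1, 2.9]
width: 0.0473
```

```bash
python3 - <<'E'
from h import *
plan([.501,-.022,.045],[-.244,-.97])
for n in ["scene","side","wrist"]: cv2.imwrite(f"pics/{n}2.png",camera(n)[:,:,::-1])
E
```

```text
tool axes now
 [[ 0.003  0.969 -0.248]
 [-0.006 -0.248 -0.969]
 [-1.     0.004  0.005]] pos [ 0.4834 -0.1013  0.045 ] t 3.8333 w 0.04732302912408113 F [-0.62 -2.14  2.89]
joints [ 0.5   0.3  -0.44  1.99  0.17  0.88 -0.27]
turn units [-0.006  0.007 -0.005]
shift tool now [-0.02 -0.11 -3.25]  shift in target frame [ 0.   -0.09 -3.25]
```

View pics/scene2.png

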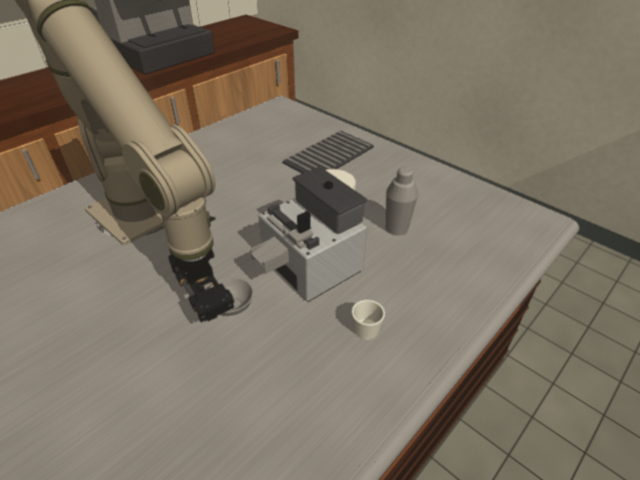

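View pics/side2.png

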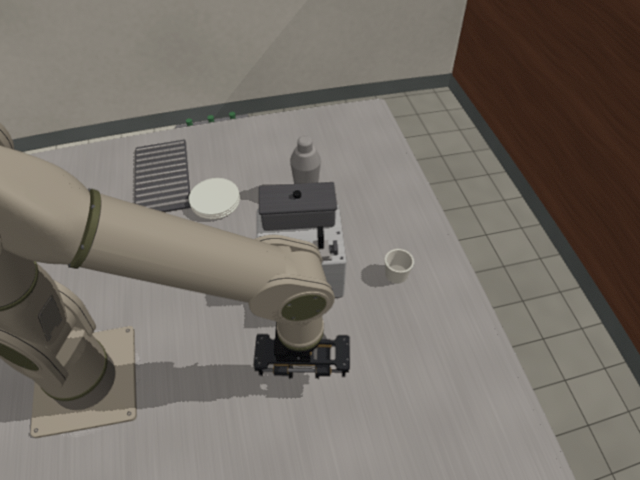

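View pics/wrist2.png

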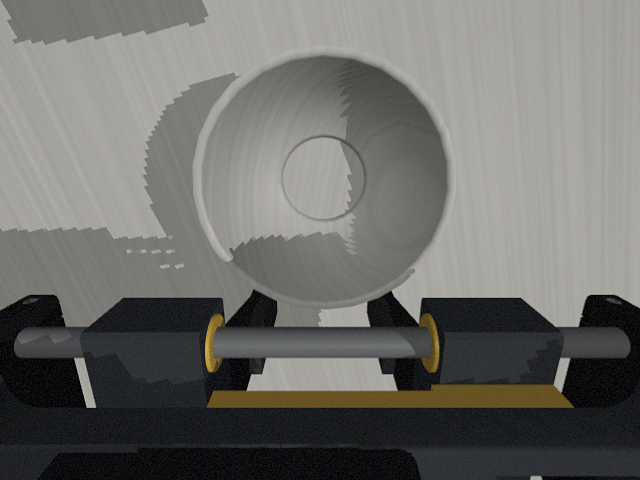

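```bash
cat >> h.py <<'E'
def wristz(uv,z,s=None):
    s=s or read_state();c=calibration("wrist");T=np.array(c["tool_from_camera"]);K=np.array(c["camera_matrix"])
    p=cv2.undistortPoints(np.array([[uv]],float),K,np.array(c["D"]))[0,0]
    R0=Ro.from_quat(s["eef_rot"]).as_matrix();o=s["ee_pos"]+R0@T[:3,3];d=R0@T[:3,:3]@np.array([*p,1])
    return o+d*(z-o[2])/d[2]
E
python3 - <<'E'
from h import *
R=read_state(); print(wristz((323,178),.004), wristz((323.5,178),.045), wristz((193,178),.045)-wristz((455,178),.045),wristz((323,49),.045)-wristz((323,307),.045))
a=(wristz((323,49),.045)+wristz((323,307),.045))/2;print(a, a-R["ee_pos"])
E
```

```text
[ 0.49882901 -0.0437868   0.004     ] [ 0.50006273 -0.03838722  0.045     ] [-0.10365767  0.02638751  0.        ] [0.02597862 0.10282419 0.        ]
[ 0.4983727  -0.04424281  0.045     ] [0.01504975 0.05667702 0.00014706]
```

>>> arm_command(targets=[0,0,0,0,-0.02,-0.3,0.55,0,0,0,0,-0.02,-0.3,0.55,0,0,0,0,-0.02,-0.3,0.55,0,0,0,0,-0.02,-0.3,0.55,0,0,0,0,-0.02,-0.3,0.55,0,0,0,0,-0.02,-0.3,0.55,0,0,0,0,0,-0.3,0.55,0,0,0,0,0,-0.3,0.55,0,0,0,0,0,-0.2,0.55,0,0,0,0,0,-0.1,0.55])

```text
time: 4.82
ee_pos: [0.4977, -0.0289, 0.044]
eef_rot: [-0.558, -0.431, 0.56, -0.435]
ft_force: [0.0, -2.0, 1.2]
width: 0.0479
```

```bash
python3 - <<'E'
from h import *
plan([.501,-.022,.045],[-.244,-.97])
for n in ["scene","side","wrist"]: cv2.imwrite(f"pics/{n}3.png",camera(n)[:,:,::-1])
E
```

```text
tool axes now
 [[ 0.001  0.969 -0.248]
 [-0.006 -0.248 -0.969]
 [-1.     0.003  0.005]] pos [ 0.4977 -0.0289  0.044 ] t 4.8167 w 0.04788992153555748 F [ 0.01 -1.97  1.15]
joints [ 0.39  0.31 -0.47  1.98  0.19  0.89 -0.44]
turn units [-0.006  0.007 -0.004]
shift tool now [-0.04  0.06 -0.3 ]  shift in target frame [-0.04  0.06 -0.3 ]
```

View pics/wrist3.png

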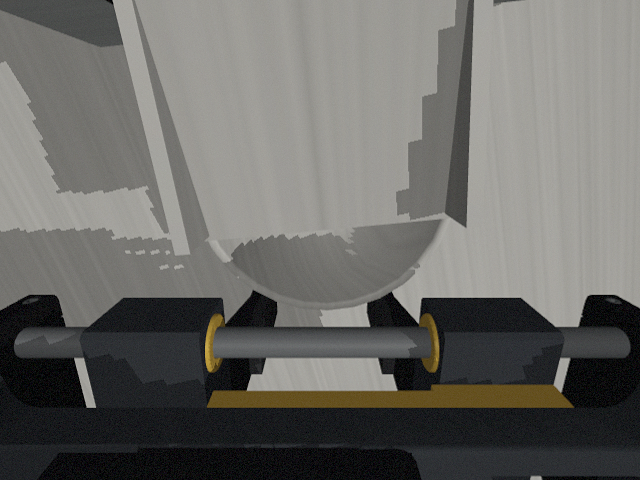

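View pics/scene3.png

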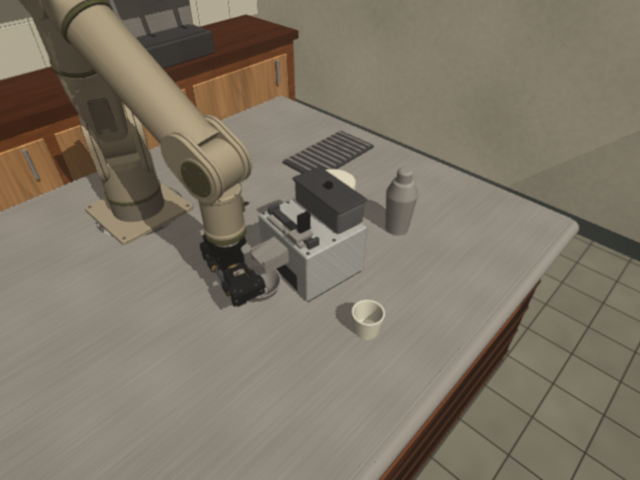

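```bash
python3 - <<'E'
from h import *
for a,b in [((207,240),(445,214)),((178,253),(467,226)),((190,253),(467,226))]:
  for z in (.085,.1,.128):
    A,B=wristz(a,z),wristz(b,z); print(a,z,A.round(4),B.round(4),np.linalg.norm(A-B).round(4),((A+B)/2).round(4), np.degrees(np.arctan2(B[1]-A[1],B[0]-A[0])).round(1))
E
```

```text
(207, 240) 0.085 [0.4764 0.029  0.085 ] [0.5479 0.0191 0.085 ] 0.0722 [0.5122 0.024  0.085 ] -7.9
(207, 240) 0.1 [0.4827 0.0325 0.1   ] [0.5434 0.024  0.1   ] 0.0612 [0.513  0.0282 0.1   ] -7.9
(207, 240) 0.128 [0.4945 0.0389 0.128 ] [0.5349 0.0332 0.128 ] 0.0407 [0.5147 0.036  0.128 ] -7.9
(178, 253) 0.085 [0.4663 0.0273 0.085 ] [0.5538 0.0137 0.085 ] 0.0886 [0.5101 0.0205 0.085 ] -8.8
(178, 253) 0.1 [0.4741 0.031  0.1   ] [0.5484 0.0195 0.1   ] 0.0752 [0.5113 0.0252 0.1   ] -8.8
(178, 253) 0.128 [0.4888 0.0379 0.128 ] [0.5382 0.0302 0.128 ] 0.05 [0.5135 0.034  0.128 ] -8.8
(190, 253) 0.085 [0.4698 0.0264 0.085 ] [0.5538 0.0137 0.085 ] 0.0849 [0.5118 0.02   0.085 ] -8.6
(190, 253) 0.1 [0.4772 0.0302 0.1   ] [0.5484 0.0195 0.1   ] 0.072 [0.5128 0.0248 0.1   ] -8.6
(190, 253) 0.128 [0.4908 0.0373 0.128 ] [0.5382 0.0302 0.128 ] 0.0479 [0.5145 0.0338 0.128 ] -8.6
```

>>> arm_command(targets=[0,0,0,0,0,-0.15,0.55,0,0,0,0,0,-0.15,0.55,0,0,0,0,0,0,0.55,0,0,0,0,0,0,0.55,0,0,0,0,0,0,0.55,0,0,0,0,0,0,0.55])

```text
time: 5.47
ee_pos: [0.4991, -0.0228, 0.0436]
eef_rot: [-0.558, -0.431, 0.56, -0.435]
ft_force: [0.7, -0.4, 0.9]
width: 0.0478
```

>>> arm_command(targets=[0,0,0,0,0,0.3,0.55,0,0,0,0,0,0.5,0.55,0,0,0,0,0,0.5,0.55,0,0,0,0,0,0.5,0.55,0,0,0,0,0,0.5,0.55,0,0,0,-0.5,0,0.5,0.7,0,0,0,-1,0,0.2,0.7,0,0,0,-1,0,0,0.7,0,0,0,-1,0,0,0.7,0,0,0,-1,0,0,0.7,0,0,0,-1,0,0,0.7,0,0,0,-1,0,0,0.7])

```text
time: 6.47
ee_pos: [0.4729, -0.1035, 0.2073]
eef_rot: [-0.556, -0.434, 0.563, -0.43]
ft_force: [0.1, 0.7, 0.2]
width: 0.0608
```

>>> arm_command(targets=[0,0,0,-1,0,0,0.7,0,0,0,-1,0,0,0.7,0,0,0,-1,0,0,0.7,0,0,0,-0.3,0,0,0.7,0,0,0,0,0,0,0.7])

```text
time: 6.88
ee_pos: [0.4737, -0.1059, 0.2994]
eef_rot: [-0.559, -0.431, 0.562, -0.432]
ft_force: [0.1, 0.3, -0.1]
width: 0.0612
```

```bash
python3 - <<'E'
from h import *
plan([.576,.1254,.275],[-.157,-.9876])
for n in ["scene","side","wrist"]: cv2.imwrite(f"pics/{n}4.png",camera(n)[:,:,::-1])
E
```

```text
tool axes now
 [[-0.003  0.967 -0.255]
 [-0.004 -0.255 -0.967]
 [-1.    -0.002  0.005]] pos [ 0.4737 -0.1059  0.2994] t 6.8833 w 0.0612398193963419 F [ 0.07  0.35 -0.09]
joints [ 0.56  0.02 -0.44  1.71  0.01  1.41 -0.14]
turn units [-0.128  0.006  0.002]
shift tool now [  0.93   1.6  -10.  ]  shift in target frame [ 0.98  2.59 -9.78]
```

View pics/wrist4.png

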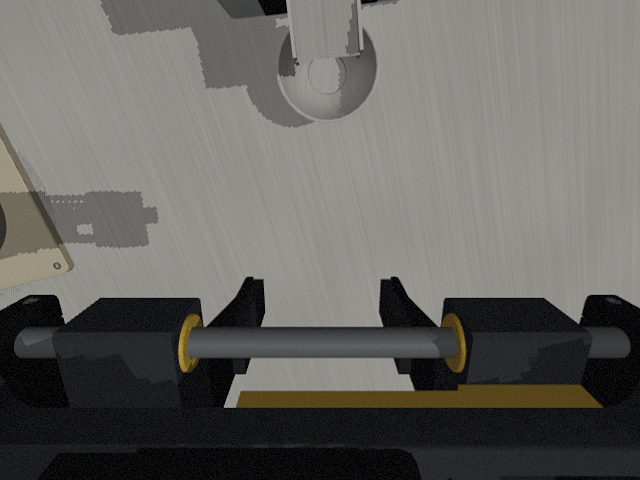

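View pics/scene4.png

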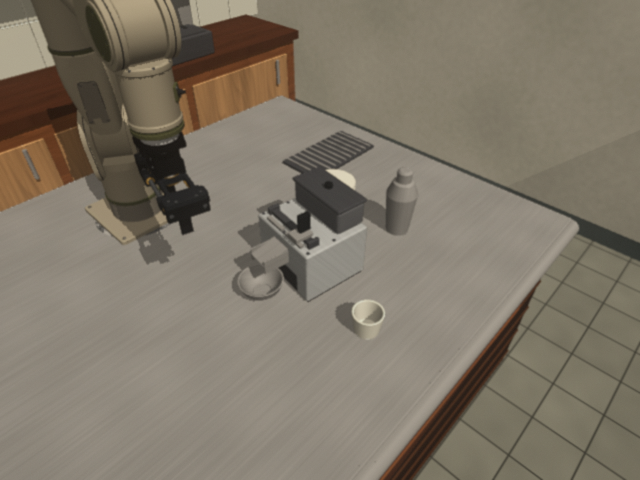

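```bash
python3 - <<'E'
from h import *
print(wristz((328,77),.004), wristz((327.5,122),.045), wristz((278,75),.045),wristz((377,75),.045))
a,b=wristz((293,60),.1),wristz((361,54),.1); print(a,b,np.linalg.norm(a-b),(a+b)/2)
c=cv2.resize(cv2.imread("pics/wrist4.png")[0:140,240:420],None,fx=4,fy=4,interpolation=cv2.INTER_CUBIC); cv2.imwrite("pics/w4z.png",c)
c=cv2.resize(cv2.imread("pics/side4.png")[150:350,230:430],None,fx=3,fy=3,interpolation=cv2.INTER_CUBIC); cv2.imwrite("pics/s4z.png",c)
E
```

```text
[0.51449183 0.02991018 0.004     ] [ 0.5009639  -0.01847229  0.045     ] [0.46239145 0.03994204 0.045     ] [0.56273115 0.01344322 0.045     ]
[0.48343217 0.03903388 0.1       ] [0.54300332 0.02822934 0.1       ] 0.06054303852103889 [0.51321775 0.03363161 0.1       ]
```

View pics/w4z.png

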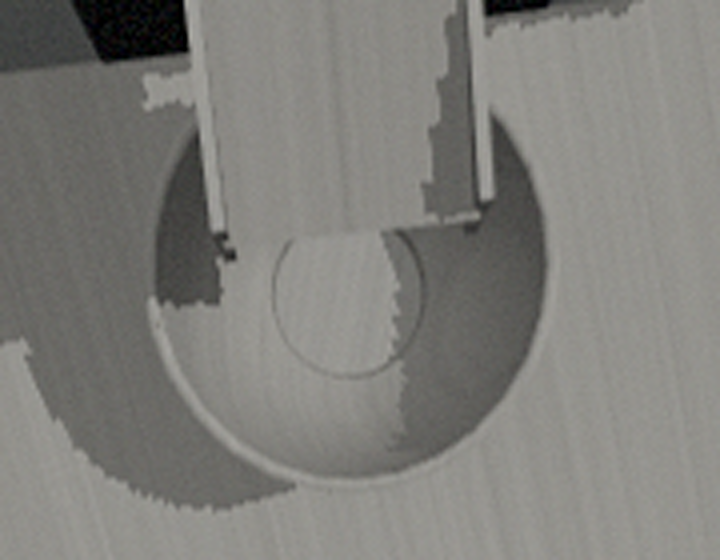

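View pics/s4z.png

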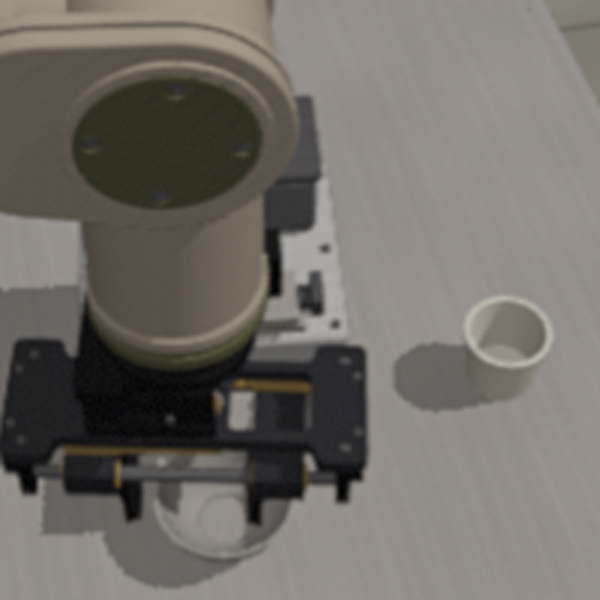

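>>> arm_command(targets=[-0.128,0,0,0,0,0,0.7,0,0,0,0,0.3,-0.9,0.7,0,0,0,0,0.3,-0.9,0.7,0,0,0,0,0.3,-0.9,0.7,0,0,0,0,0.3,-0.9,0.7,0,0,0,0,0.3,-0.9,0.7,0,0,0,0,0.3,-0.9,0.7,0,0,0,0,0.3,-0.9,0.7,0,0,0,0,0.3,-0.9,0.7,0,0,0,0,0.1,-0.5,0.7,0,0,0,0,0,-0.3,0.7,0,0,0,0,0,0,0.7])

```text
time: 8.03
ee_pos: [0.5609, 0.0883, 0.2729]
eef_rot: [-0.527, -0.469, 0.547, -0.451]
ft_force: [-0.1, 0.3, 0.0]
width: 0.0609
```

```bash
python3 - <<'E'
from h import *
plan([.576,.1254,.275],[-.157,-.9876])
for n in ["scene","side","wrist"]: cv2.imwrite(f"pics/{n}5.png",camera(n)[:,:,::-1])
E
```

```text
tool axes now
 [[-0.038  0.988 -0.153]
 [ 0.    -0.153 -0.988]
 [-0.999 -0.037  0.005]] pos [0.5609 0.0883 0.2729] t 8.0333 w 0.060929293478603375 F [-0.14  0.26  0.01]
joints [ 0.27  0.28 -0.6   1.52  0.14  1.43 -0.5 ]
turn units [0.005 0.007 0.047]
shift tool now [-0.1   0.37 -1.56]  shift in target frame [-0.08  0.36 -1.56]
```

View pics/wrist5.png

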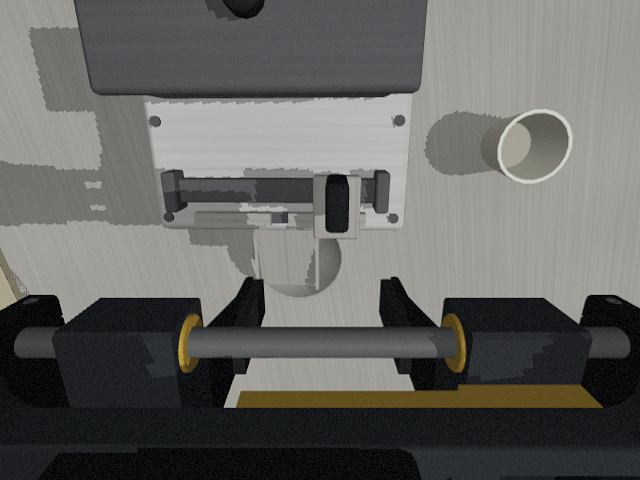

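View pics/scene5.png

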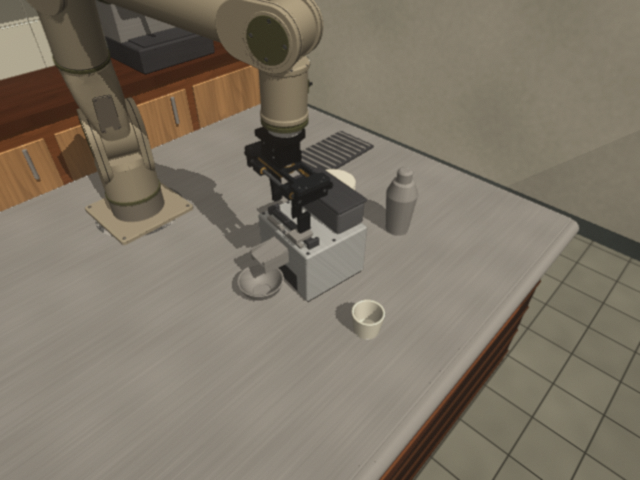

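View pics/side5.png

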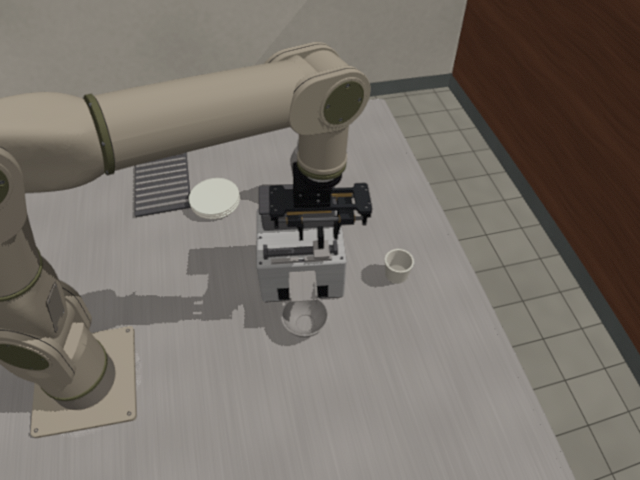

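```bash
python3 - <<'E'
import cv2
c=cv2.resize(cv2.imread("pics/wrist5.png")[150:260,230:420],None,fx=4,fy=4,interpolation=cv2.INTER_CUBIC); cv2.imwrite("pics/w5z.png",c)
E
```

```text
(no output)
```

View pics/w5z.png

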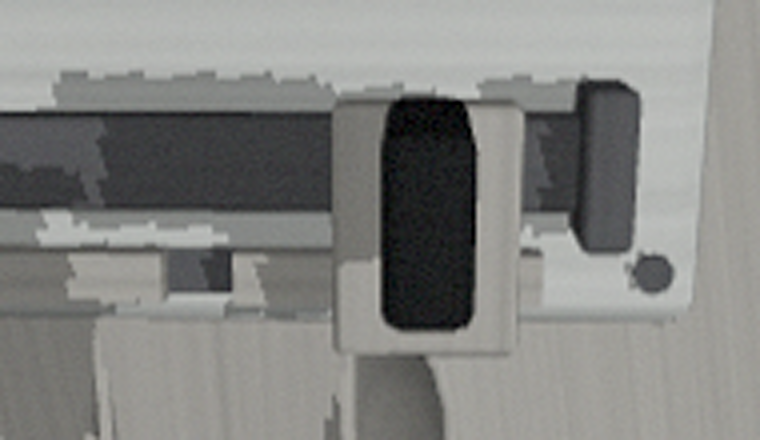

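```bash
python3 - <<'E'
from h import *
xd=np.array([.157,.9876]);yd=np.array([-.9876,.157])
P=lambda x,y:(230+x/4-.375,150+y/4-.375)
tab=wristz(P(429,230),.221);car=wristz(P(427,226),.175);n=wristz(P(198,272),.158);na=wristz(P(165,272),.158);nb=wristz(P(232,272),.158)
ta,tb=wristz(P(381,230),.221),wristz(P(477,230),.221)
print("tab",tab,"w",np.linalg.norm(ta-tb),"car",car,"notch",n,"w",np.linalg.norm(na-nb))
print("travel est",(n-tab)[:2]@yd,(n-car)[:2]@yd, "xd diff",(n-tab)[:2]@xd)
sc=[wristz(p,.15)[:2] for p in [(155,121),(400,120),(168,217),(393,218)]]
print(np.round(sc,4), np.degrees(np.arctan2(*(sc[1]-sc[0])[::-1])),np.degrees(np.arctan2(*(sc[3]-sc[2])[::-1])))
m=(sc[2]+sc[3])/2;print("mid",m, (tab[:2]-m)@yd,(n[:2]-m)@yd)
plan([tab[0],tab[1],.265],[-.157,-.9876])
E
```

```text
tab [0.57456444 0.1244494  0.221     ] w 0.01384263432565931 car [0.57318845 0.11497105 0.175     ] notch [0.52740699 0.10880816 0.158     ] w 0.013109229166343495
travel est 0.04411702792134835 0.044246202222922464 xd diff -0.022851010490912697
[[0.4482 0.1936]
 [0.6274 0.1658]
 [0.4362 0.1208]
 [0.6156 0.0933]] -8.798642975379673 -8.722081959048888
mid [0.52586658 0.10707066] -0.04536554598659141 -0.0012485180652430554
tool axes now
 [[-0.036  0.987 -0.156]
 [-0.001 -0.157 -0.988]
 [-0.999 -0.035  0.007]] pos [0.5613 0.0853 0.2739] t 8.1833 w 0.06055047093113746 F [0.04 0.11 0.84]
joints [ 0.27  0.27 -0.6   1.52  0.14  1.43 -0.5 ]
turn units [0.001 0.009 0.045]
shift tool now [ 0.34  0.29 -1.63]  shift in target frame [ 0.36  0.28 -1.63]
```

>>> arm_command(targets=[0,0.01,0.045,0,0.07,-0.4,0.7,0,0,0,0,0.07,-0.4,0.7,0,0,0,0,0.07,-0.4,0.7,0,0,0,0,0.07,-0.4,0.7,0,0,0,0,0,0,0.7,0,0,0,0,0,0,0.7])

```text
time: 8.68
ee_pos: [0.5756, 0.1202, 0.2742]
eef_rot: [-0.539, -0.456, 0.54, -0.458]
ft_force: [1.0, -0.8, -0.2]
width: 0.0609
```

```bash
python3 - <<'E'
from h import *
plan([.5746,.1245,.207],[-.152,-.988])
for n in ["side","wrist"]: cv2.imwrite(f"pics/{n}6.png",camera(n)[:,:,::-1])
E
```

```text
tool axes now
 [[-0.     0.986 -0.165]
 [-0.002 -0.165 -0.986]
 [-1.     0.     0.002]] pos [0.5756 0.1202 0.2742] t 8.6833 w 0.060855873586849935 F [ 1.05 -0.77 -0.23]
joints [ 0.21  0.3  -0.62  1.49  0.17  1.41 -0.57]
turn units [-0.016  0.003 -0.   ]
shift tool now [ 2.69 -0.07 -0.17]  shift in target frame [ 2.69 -0.07 -0.17]
```

View pics/wrist6.png

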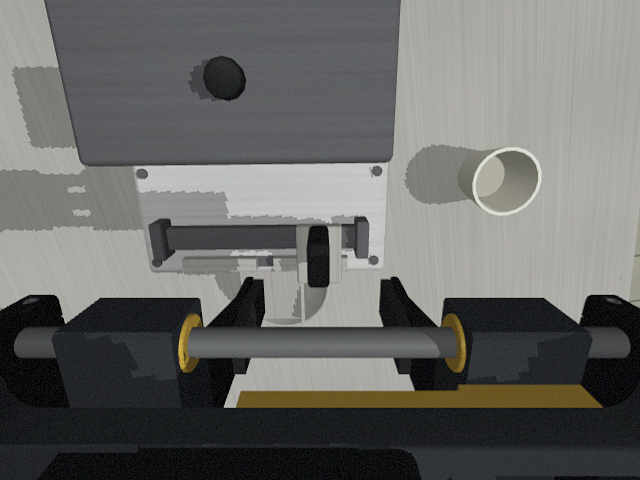

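>>> arm_command(targets=[-0.016,0,0,0.5,-0.07,-0.1,0.7,0,0,0,0.5,0,-0.07,0.7,0,0,0,0.5,0,0,0.7,0,0,0,0.5,0,0,0.7,0,0,0,0.4,0,0,0.7,0,0,0,0.15,0,0,0.7,0,0,0,0,0,0,0.7])

```text
time: 9.37
ee_pos: [0.5728, 0.1228, 0.2014]
eef_rot: [-0.535, -0.46, 0.539, -0.461]
ft_force: [0.1, -0.3, 0.3]
width: 0.0612
```

```bash
python3 - <<'E'
from h import *
plan([.5746,.1245,.207],[-.152,-.988])
for n in ["scene","side","wrist"]: cv2.imwrite(f"pics/{n}7.png",camera(n)[:,:,::-1])
E
```

```text
tool axes now
 [[-0.004  0.988 -0.152]
 [-0.004 -0.152 -0.988]
 [-1.    -0.003  0.004]] pos [0.5728 0.1228 0.2014] t 9.3667 w 0.06119347284148908 F [ 0.14 -0.3   0.34]
joints [ 0.21  0.34 -0.61  1.6   0.2   1.27 -0.59]
turn units [0.    0.005 0.004]
shift tool now [-0.22  0.06 -0.08]  shift in target frame [-0.22  0.06 -0.08]
```

View pics/wrist7.png

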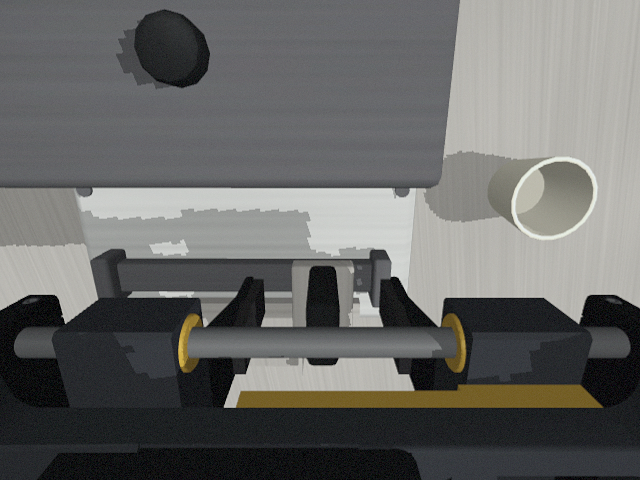

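View pics/scene7.png

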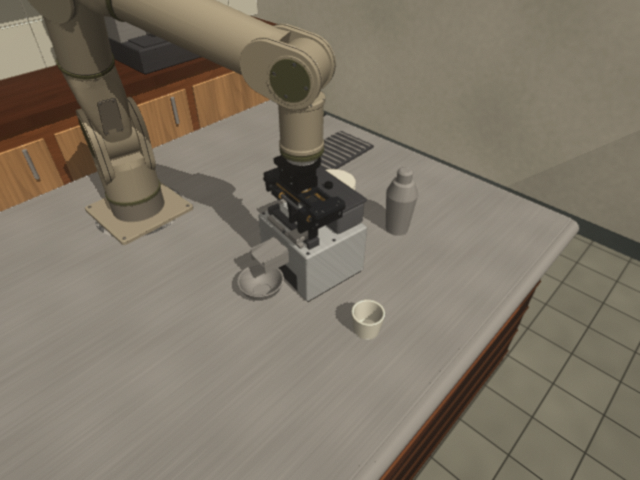

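>>> arm_command(targets=[0,0,0,-0.15,0.05,-0.08,0.5,0,0,0,0,0,0,0.3,0,0,0,0,0,0,0.15,0,0,0,0,0,0,0,0,0,0,0,0,0,0,0,0,0,0,0,0,0,0,0,0,0,0,0,0], newtons=40)

```text
time: 10.1
ee_pos: [0.5769, 0.1258, 0.2108]
eef_rot: [0.537, 0.459, -0.536, 0.462]
ft_force: [-0.4, -1.0, 0.0]
width: 0.0219
```

```bash
python3 - <<'E'
from h import *
plan([.5746,.1245,.207],[-.152,-.988])
E
```

```text
tool axes now
 [[ 0.004  0.988 -0.152]
 [-0.002 -0.152 -0.988]
 [-1.     0.004  0.002]] pos [0.5769 0.1258 0.2108] t 10.1 w 0.02192091585778615 F [-0.36 -1.01  0.  ]
joints [ 0.2   0.34 -0.61  1.58  0.2   1.29 -0.59]
turn units [-0.     0.002 -0.005]
shift tool now [ 0.15 -0.09  0.06]  shift in target frame [ 0.15 -0.08  0.06]
```

>>> arm_command(targets=[0,0,0,0.12,-0.08,0,0,0,0,0,0,0,0,0,0,0,0,0,0,0,0,0,0,0,0,0,0,0,0,0,0,0,0,0,0])

```text
time: 10.52
ee_pos: [0.5742, 0.1264, 0.2076]
eef_rot: [0.537, 0.459, -0.536, 0.462]
ft_force: [-0.4, -0.6, 1.0]
width: 0.0143
```

```bash
python3 - <<'E'
from h import *
plan([.5746,.1245,.207],[-.152,-.988])
cv2.imwrite(f"pics/wrist8.png",camera("wrist")[:,:,::-1])
E
```

```text
tool axes now
 [[ 0.003  0.988 -0.152]
 [-0.002 -0.152 -0.988]
 [-1.     0.004  0.002]] pos [0.5742 0.1264 0.2076] t 10.5167 w 0.014268214149630677 F [-0.4  -0.55  1.  ]
joints [ 0.2   0.33 -0.61  1.59  0.2   1.28 -0.59]
turn units [ 0.     0.002 -0.005]
shift tool now [0.02 0.03 0.07]  shift in target frame [0.02 0.03 0.07]
```

View pics/wrist8.png

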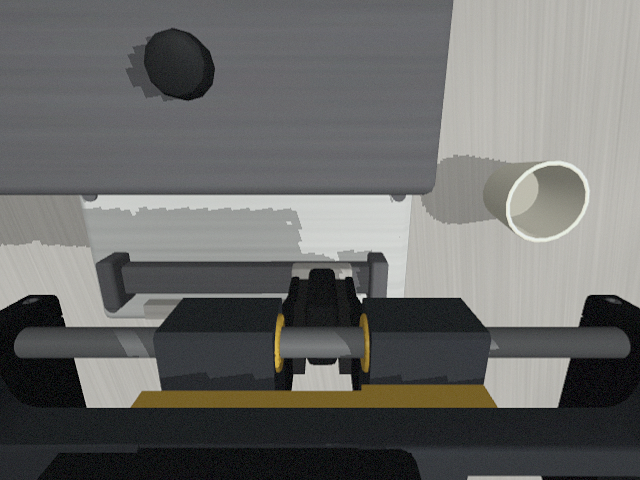

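>>> arm_command(targets=[0,0,0,0,-0.1,0,0,0,0,0,0,-0.15,0,0,0,0,0,0,-0.15,0,0,0,0,0,0,-0.15,0,0,0,0,0,0,-0.15,0,0,0,0,0,0,-0.1,0,0])

```text
time: 11.07
ee_pos: [0.5602, 0.1284, 0.2076]
eef_rot: [0.542, 0.456, -0.532, 0.463]
ft_force: [6.1, 1.0, -2.4]
width: 0.0141
```

```bash
cat >> h.py <<'E'
def gate():
    s=read_state();ty=np.array([.988,-.152]);tz=np.array([-.152,-.988]);d=s["ee_pos"][:2]-np.array([.5742,.1264])
    print("t %.2f travel %.2f mm lateral(tz) %.2f z %.4f  Fspring %.2f Fz_tool %.2f Fup %.2f w %.2f"%(s["time"],-d@ty*1e3,d@tz*1e3,s["ee_pos"][2],s["ft_force"][:2]@ty,s["ft_force"][:2]@tz,s["ft_force"][2],s["width"]*1e3))
E
python3 -c "
from h import *
gate()"
```

```text
t 11.07 travel 14.12 mm lateral(tz) 0.10 z 0.2076  Fspring 5.83 Fz_tool -1.95 Fup -2.41 w 14.08
```

>>> arm_command(targets=[0,0,0,0,0,0,0,0,0,0,0,0,0,0,0,0,0,0,0,0,0])

```text
time: 11.32
ee_pos: [0.5618, 0.1282, 0.2076]
eef_rot: [0.544, 0.455, -0.531, 0.464]
ft_force: [6.1, 0.9, -1.9]
width: 0.0138
```

```bash
python3 -c "
from h import *
gate()"
```

```text
t 11.32 travel 12.51 mm lateral(tz) 0.12 z 0.2076  Fspring 5.90 Fz_tool -1.87 Fup -1.89 w 13.82
```

>>> arm_command(targets=[0,0,0,0,-0.15,0,0,0,0,0,0,-0.15,0,0,0,0,0,0,-0.15,0,0,0,0,0,0,-0.15,0,0,0,0,0,0,-0.15,0,0,0,0,0,0,-0.15,0,0])

```text
time: 11.82
ee_pos: [0.5448, 0.1307, 0.2076]
eef_rot: [0.548, 0.452, -0.528, 0.466]
ft_force: [7.2, 1.1, -2.1]
width: 0.0136
```

```bash
python3 -c "
from h import *
gate();plan([.5746,.1245,.207],[-.152,-.988])"
```

```text
t 11.82 travel 29.67 mm lateral(tz) 0.18 z 0.2076  Fspring 6.93 Fz_tool -2.14 Fup -2.14 w 13.64
tool axes now
 [[ 0.034  0.987 -0.157]
 [ 0.004 -0.157 -0.988]
 [-0.999  0.033 -0.01 ]] pos [0.5448 0.1307 0.2076] t 11.8167 w 0.01363733534395477 F [ 7.18  1.07 -2.14]
joints [ 0.23  0.25 -0.63  1.69  0.16  1.22 -0.6 ]
turn units [-0.007 -0.012 -0.042]
shift tool now [0.06 1.21 0.06]  shift in target frame [0.02 1.21 0.07]
```

>>> arm_command(targets=[0,0,-0.015,0,-0.15,0,0,0,0,-0.015,0,-0.15,0,0,0,0,-0.015,0,-0.12,0,0])

```text
time: 12.07
ee_pos: [0.5365, 0.1319, 0.2076]
eef_rot: [0.542, 0.461, -0.534, 0.457]
ft_force: [7.3, 2.2, -5.2]
width: 0.0137
```

```bash
python3 -c "
from h import *
gate()"
```

```text
t 12.07 travel 38.10 mm lateral(tz) 0.25 z 0.2076  Fspring 6.86 Fz_tool -3.33 Fup -5.15 w 13.73
```

>>> arm_command(targets=[0,0,0,0,-0.06,0,0])

```text
time: 12.15
ee_pos: [0.5359, 0.1321, 0.2076]
eef_rot: [0.542, 0.46, -0.534, 0.458]
ft_force: [6.5, 0.5, -2.4]
width: 0.0136
```

```bash
python3 -c "
from h import *
gate()"
```

```text
t 12.15 travel 38.71 mm lateral(tz) 0.20 z 0.2076  Fspring 6.34 Fz_tool -1.49 Fup -2.39 w 13.62
```

>>> arm_command(targets=[0,0,0,0,-0.06,0,0])

```text
time: 12.23
ee_pos: [0.5353, 0.1322, 0.2076]
eef_rot: [0.543, 0.46, -0.533, 0.458]
ft_force: [5.6, 1.3, -3.2]
width: 0.0136
```

```bash
python3 -c "
from h import *
gate()"
```

```text
t 12.23 travel 39.35 mm lateral(tz) 0.23 z 0.2076  Fspring 5.37 Fz_tool -2.16 Fup -3.20 w 13.60
```

>>> arm_command(targets=[0,0,0,0,-0.05,0,0])

```text
time: 12.32
ee_pos: [0.5348, 0.1322, 0.2076]
eef_rot: [0.543, 0.459, -0.532, 0.458]
ft_force: [5.5, 1.2, -2.4]
width: 0.0136
```

```bash
python3 -c "
from h import *
gate()"
```

```text
t 12.32 travel 39.80 mm lateral(tz) 0.26 z 0.2076  Fspring 5.28 Fz_tool -2.07 Fup -2.39 w 13.58
```

>>> arm_command(targets=[0,0,0,0,-0.06,0,0])

```text
time: 12.4
ee_pos: [0.534, 0.1323, 0.2076]
eef_rot: [0.544, 0.459, -0.532, 0.459]
ft_force: [4.6, 0.3, -1.8]
width: 0.0139
```

>>> arm_command(targets=[0,0,0,0,-0.06,0,0])

```text
time: 12.48
ee_pos: [0.533, 0.1325, 0.2076]
eef_rot: [0.544, 0.459, -0.531, 0.459]
ft_force: [4.0, 0.3, -0.6]
width: 0.0135
```

```bash
python3 -c "
from h import *
gate()"
```

```text
t 12.48 travel 41.61 mm lateral(tz) 0.23 z 0.2076  Fspring 3.87 Fz_tool -0.86 Fup -0.55 w 13.50
```

>>> arm_command(targets=[0,0,0,0,-0.06,0,0])

```text
time: 12.57
ee_pos: [0.5321, 0.1326, 0.2076]
eef_rot: [0.545, 0.458, -0.531, 0.459]
ft_force: [7.5, 0.9, -3.0]
width: 0.0132
```

```bash
python3 -c "
from h import *
gate()"
```

```text
t 12.57 travel 42.53 mm lateral(tz) 0.22 z 0.2076  Fspring 7.29 Fz_tool -2.03 Fup -3.01 w 13.24
```

>>> arm_command(targets=[0,0,0,0,-0.05,0,0])

```text
time: 12.65
ee_pos: [0.5315, 0.1327, 0.2076]
eef_rot: [0.545, 0.458, -0.531, 0.46]
ft_force: [7.5, 1.4, -3.6]
width: 0.0138
```

```bash
python3 -c "
from h import *
gate()"
```

```text
t 12.65 travel 43.15 mm lateral(tz) 0.25 z 0.2076  Fspring 7.21 Fz_tool -2.51 Fup -3.59 w 13.81
```

>>> arm_command(targets=[0,0,0,0,-0.05,0,0])

```text
time: 12.73
ee_pos: [0.5309, 0.1328, 0.2076]
eef_rot: [0.546, 0.458, -0.53, 0.46]
ft_force: [7.7, 0.6, -3.7]
width: 0.0139
```

```bash
python3 -c "
from h import *
gate();plan([.5746,.1245,.207],[-.152,-.988])"
```

```text
t 12.73 travel 43.70 mm lateral(tz) 0.28 z 0.2076  Fspring 7.46 Fz_tool -1.78 Fup -3.66 w 13.86
tool axes now
 [[ 0.019  0.987 -0.157]
 [ 0.012 -0.158 -0.987]
 [-1.     0.017 -0.015]] pos [0.5309 0.1328 0.2076] t 12.7333 w 0.013857576556153346 F [ 7.65  0.62 -3.66]
joints [ 0.24  0.23 -0.64  1.71  0.14  1.23 -0.59]
turn units [-0.007 -0.019 -0.022]
shift tool now [0.05 1.78 0.05]  shift in target frame [0.02 1.78 0.06]
```

Force sank from 7 N to 3.9 N and came back to 7.3 N at about 42.5 mm: the ball is in. Now hold against the creep.

>>> arm_command(targets=[0,0,0,0,-0.025,0,0,0,0,0,0,-0.025,0,0,0,0,0,0,-0.025,0,0,0,0,0,0,-0.025,0,0])

```text
time: 13.07
ee_pos: [0.5308, 0.1328, 0.2076]
eef_rot: [0.548, 0.457, -0.528, 0.461]
ft_force: [8.0, 1.1, -1.7]
width: 0.0137
```

```bash
python3 -c "
from h import *
gate()"
```

```text
t 13.07 travel 43.88 mm lateral(tz) 0.29 z 0.2076  Fspring 7.76 Fz_tool -2.32 Fup -1.73 w 13.73
```

```bash
python3 -c "
from h import *
gate()
for n in ['scene','side','wrist']:
    cv2.imwrite(f'pics/{n}9.png',camera(n)[:,:,::-1]); gate()
c=cv2.resize(cv2.imread('pics/side9.png')[150:350,230:430],None,fx=3,fy=3,interpolation=cv2.INTER_CUBIC); cv2.imwrite('pics/s9z.png',c)
"
```

```text
t 13.07 travel 43.88 mm lateral(tz) 0.29 z 0.2076  Fspring 7.76 Fz_tool -2.32 Fup -1.73 w 13.73
t 13.12 travel 43.89 mm lateral(tz) 0.27 z 0.2076  Fspring 7.02 Fz_tool -1.87 Fup -2.27 w 13.76
t 13.17 travel 43.89 mm lateral(tz) 0.29 z 0.2076  Fspring 7.15 Fz_tool -2.11 Fup -4.29 w 13.57
t 13.22 travel 43.89 mm lateral(tz) 0.26 z 0.2076  Fspring 6.37 Fz_tool -2.82 Fup -3.01 w 13.72
```

View pics/s9z.png

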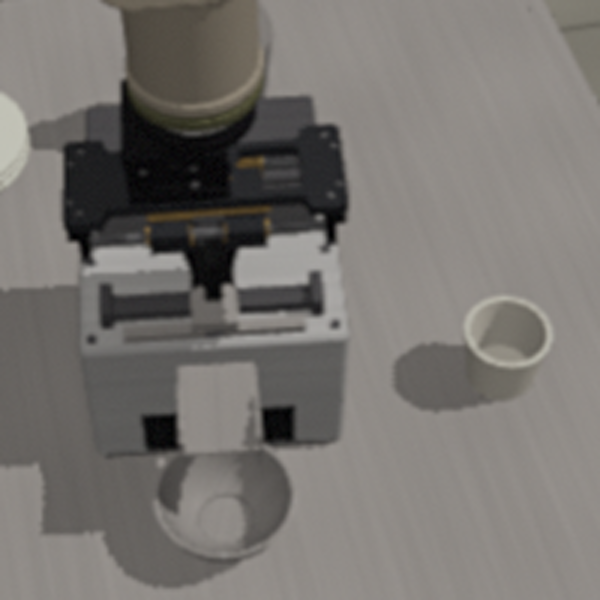

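View pics/scene9.png

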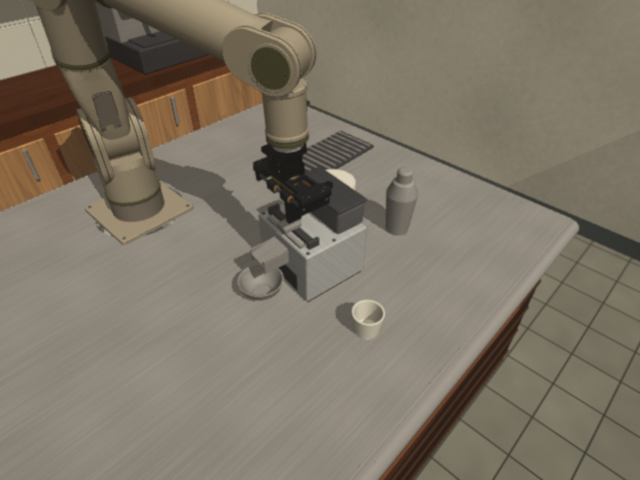

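```bash
python3 -c "
from h import *
print(onz('side',(230+222/3-.3,150+520/3-.3),.004))
X=[onz('side',(230+a/3-.3,150+b/3-.3),.045)[:2] for a,b in [(155,500),(292,490)]];print(X,np.mean(X,0))
gate()
"
```

```text
[0.5125793  0.03392264 0.004     ]
[array([0.46284621, 0.03959709]), array([0.56635437, 0.02430484])] [0.51460029 0.03195096]
t 13.22 travel 43.89 mm lateral(tz) 0.26 z 0.2076  Fspring 6.37 Fz_tool -2.82 Fup -3.01 w 13.72
```

```bash
python3 -c "
from h import *
gate(); print(close_job())
"
```

```text
t 13.22 travel 43.89 mm lateral(tz) 0.26 z 0.2076  Fspring 6.37 Fz_tool -2.82 Fup -3.01 w 13.72
the job is handed in; nothing more can be done
None
```

The job is handed in at 13.2 s: the bowl stands under the chute and the gate is held open at the notch. `close_job` gives no verdict, so this rests on my own checks.

- **Bowl:** I pushed it along the counter with both fingers straddling the rim, then backed off. The last side view puts its centre at about (0.514, 0.033). My estimate of the outlet is (0.5155, 0.0375), so it is about 5 mm off, within the 25 mm allowed. The outlet estimate itself is good to roughly 5 mm.
- **Gate:** I gripped the tab at 40 N and slid it along the rail. The push sank from about 7 N to 3.9 N at around 41.6 mm, then returned to 7.3 N at 42.5 mm as the ball dropped in. The notch seen in the wrist camera lies at about 44.2 mm, which agrees.
- **Hold:** I stopped at 43.9 mm of travel. It stayed within 0.01 mm over the last 0.15 s, with the tab still gripped and a spring load of 6.4 to 7.8 N.
- **Bystanders:** the shaker, cup and plates look unmoved in the last pictures; I did not measure them again.

The arm crept back about 0.5 mm per zero-shift row under the spring. I countered this with small opening shifts in the last rows. The tool also tilted 1 to 2 degrees during the slide, which I corrected only partly.

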